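# Bring the yellow-capped bottle round to the carousel's gate and set it out

### The arm

A 6-joint arm with a two-finger parallel gripper is mounted at the origin on a cart in front of the work surface, level with it; the furniture and walls round the work are solid. World frame = base frame: x ahead of the robot, y to its left, z up, the work surface at z = 0. Lengths are in mm, angles in rad, forces in N, time in s.
With the tool pointing down it reaches from about 375 to 900 mm from the base axis. Payload 3.1 kg.
Tool frame: the origin (TCP) lies at the very end of the fingers, on their centre line; the grasp point (between the pads) lies 19 mm behind it; z points along the fingers, y is the line along which they close (so a half turn about z gives the same grasp; the last joint's range is limited). The gripper opens to 87 mm and grips with 3 to 60 N. Pads are 19 mm wide; open, the fingers measure 117 mm over their backs; the gripper's body (75 mm by 190 mm) begins 51 mm behind the grasp point.
Start: joints at [1.153, 0.527, 1.433, -0, 1.181, -0.178], TCP at [147.795, 607.251, 222.548] pointing down, gripper open.
Joint ranges: [-3.08, 3.08], [-0.75, 2.2], [0.22, 2.44], [-1.43, 4.57], [0, 2.65], [-2.85, 2.85]. Speed limits (rad/s): [2.79, 2.79, 3.14, 3.14, 3.14, 3.14].

### API

Orientations are given as a unit quaternion [w, x, y, z].
In Python, from bench import readout, capture, close_job gives the robot as it stands. The module is installed in compiled form; this text tells all that it offers.
- The arm moves only by the shell command python3 -m handwheel 'ROWS' [FORCE]. ROWS is text: rows parted by semicolons, each of 5 numbers parted by spaces: the opening, from -1 (shut) to 1 (fully open), then the shift along the tool's x, y, z in units of 50 mm (1.0 is 50 mm), then the turn about the tool's z in units of 5 degrees (1.0 is 5 degrees). A call has 1 to 12 rows; each row shifts and turns the commanded pose from where the row before left it, along the tool's axes as they then stand; what a row does not reach is not made up. A row lasts 1/10 s, in which the tool goes at most 50 mm and 8.59 degrees, less where a joint would pass 70% of its speed; a pose out of reach is approached as far as the arm can. A call is refused whole if a number of a shift passes 1 or a number of a turn 1, either way. A call with a gripper value outside its range is refused whole. The fingers move at their own pace and stop on an object; FORCE is the grip in N (left out, the last holds). Time passes only in rows, so rows that do not move let the fingers close. It gives the time, the measured TCP pose, the force, the opening and the grip force at its end, in the units of the state.
- readout.get_obs(): the state, without advancing time (a new reading comes with each control period).
- capture(name): name is "scene" or "side" or "wrist"; returns a dict with "image" (384x512x3 uint8, blue, green, red), "depth" (384x512 float32, mm along the optical axis (not along the pixel's ray), 0 where there is no reading), "vfov" (degrees; the focal length in pixels is half the picture's height over the tangent of half this angle, whatever the lens; pixels are square), "cx", "cy" (the principal point, pixels), "k1" (the pictures are not rectified: a ray, as slopes to the right and down, at radius r is drawn at 1 + k1 r^2 times it, then the intrinsics apply), "view" (4x4, takes a point from world to camera coordinates). Camera axes: x right, y up, looking along -z (the intrinsics and any distortion apply to the point x, -y, -z); pixel columns grow to the right and rows downward; lengths in mm; the calibration is good to about 2 mm. A picture is of the moment at which its call begins.
- close_job(): hands the job in; it is judged then, once.
The state is a dict: "t": time; "q": joint angles; "joint_vel": joint speeds; "effort": joint torques, N m; "tcp_pos": TCP position; "tool_rot": TCP orientation; "ft_force": force on the tool from outside, world axes, zero at the start; "ft_torque": the same for the moment, N m; "width": finger opening in mm; "finger_force": force on a finger pad.
Only numpy, scipy, OpenCV 4.12 (cv2) and the standard library are available. Lean on these libraries where they do the work, as an engineer would, in place of code of your own. Each camera call takes 0.05 s, during which the arm holds its last target. There are 200 camera calls.

### The job

Turn the bottle carousel by its black centre grip until the yellow-capped buffer bottle stands at the open gate of the wire guard, next to the orange mark. Then lift the bottle out there and stand it upright in the blue dish, and let go.

Things in the scene. Friction and masses are not known exactly. Their poses are not given: they have to be found in the camera images.
- carousel: White deck 204 mm wide turning both ways about a vertical axis, stays put (friction 0.05 N m). Origin on the axis at z = 0; deck top 12 mm. Six collared pockets 60 deg apart at 78 mm radius; three hold bottles. Black bar grip on axis, z 140 to 170 mm, 44 mm along own x, 14 mm thick along own y: pinch it from above. Yellow starts 45 to 75 deg off the gate, either side.
- gate (a point): Fixed point at deck height (z = 12 mm), 78 mm from the turning axis: a pocket's centre when it is exactly in the middle of the gate; orange mark on the stand's edge just outside. Gate faces about toward the robot. The steel wire guard, top at z = 115 mm, reaching 110 mm from the axis, covers everything more than 50 deg from the gate.
- yellow_bottle: White bottle with yellow cap and band, 86 mm tall, about 0.09 kg: body 38 mm wide up to 74 mm, cap 27 mm wide above. Origin at the centre of its underside, z axis up. Stands in a deck pocket (bore 44 mm, collar 12 mm high), underside at z = 12 mm; grip from above 72 mm over the underside. Same shape as the blue- and red-capped bottles.
- blue_dish: Round blue dish, fixed, 70 mm wide outside, 58 mm inside at the floor, rim 10 mm high, inner floor 4 mm above its underside. Origin at the centre of its underside, z = 0. An equal white dish stands elsewhere. It may lie near the guard and a black box 56 mm high: open the fingers no wider than needed there; fingers closing along world x have room.
There are look-alikes about, which are no part of the job. There is more than one size of the blue_dish; the one meant has the size given above.

How it is judged (in metres and radians):
On the way:
1. the yellow-capped bottle, still standing on the deck, has been turned to within 20 mm of the middle of the gate (horizontal distance between yellow_bottle and gate below 0.02 m and height (world z) of yellow_bottle below 0.02 m and horizontal distance between yellow_bottle and carousel below 0.09 m and angle between yellow_bottle's own z axis and vertical below 0.2 rad), for 0.2 s.
At the end, for the whole second after the job is handed in: The yellow-capped bottle stands upright (within 8 degrees) and at rest on the floor of the blue dish, its axis within 15 mm of the dish's centre and its underside less than 8 mm above the dish's underside (horizontal distance between yellow_bottle and blue_dish below 0.015 m and z of yellow_bottle in the frame of blue_dish below 0.008 m and angle between yellow_bottle's own z axis and vertical below 0.15 rad and linear speed of yellow_bottle below 0.02 m/s); the robot touches nothing.
It also fails if it takes over 45 s, if anything falls off the work surface, if the arm or the gripper's body presses on something with over 40 N, if the wrist force passes 120 N, or if a joint passes its speed limit or range.

## Working session

There is one attempt and no reset: what is moved stays moved. The work goes in short steps, Python scripts to look and compute and a shell command to move; the robot and the scene stay as the last step left them, time stands still between calls to the robot, and variables do not carry over. Pictures are saved under pics/ and viewed, at most 10 in all, crops included, and the job is handed in when it is done.

```bash
mkdir -p pics; cat > h.py <<'E'
import numpy as np, cv2
from bench import readout, capture
def cloud(c):
    h,w=c["depth"].shape; f=h/2/np.tan(np.radians(c["vfov"])/2)
    K=np.array([[f,0,c["cx"]],[0,f,c["cy"]],[0,0,1.]])
    u,v=np.meshgrid(np.arange(w),np.arange(h))
    p=cv2.undistortPoints(np.stack([u,v],-1).reshape(-1,1,2).astype(np.float64),K,np.array([c["k1"],0,0,0,0.])).reshape(h,w,2)
    d=c["depth"].astype(float); P=np.stack([p[...,0]*d,-p[...,1]*d,-d,np.ones_like(d)],-1)
    W=P@np.linalg.inv(c["view"]).T
    W=W[...,:3]; W[d<=0]=np.nan
    return W
E
python3 - <<'E'
from h import *
for n in("scene","side","wrist"):
    c=capture(n); np.savez(f"{n}0.npz",**c); cv2.imwrite(f"pics/{n}0.png",c["image"])
    print(n,c["vfov"],c["cx"],c["cy"],c["k1"],np.linalg.inv(c["view"])[:3,3].round())
o=readout.get_obs();print(o["t"],o["tool_rot"],o["width"])
a=np.vstack([cv2.imread("pics/scene0.png")]);cv2.imwrite("pics/s0.png",cv2.resize(a,(800,600)))
E
```

```text
scene 54.858869717491245 253.87860371098355 194.07977117091832 -0.10288410859457678 [680. 706. 834.]
side 47.13635449713766 254.86904497144337 191.10626827930363 0.04327439441853506 [ -99. 1053.  525.]
wrist 69.22130405614588 255.68983357398022 192.8293270719467 -0.05023811072084163 [ 66. 626. 382.]
0.15 [-2.54166877e-04  1.19123809e-01  9.92879043e-01 -8.11975893e-04] 87.21587559786863
```

View pics/s0.png

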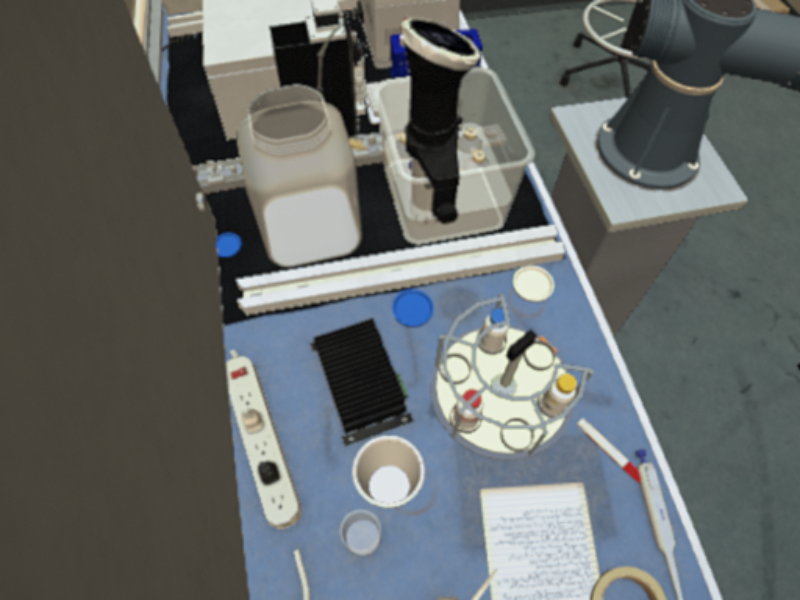

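View pics/side0.png

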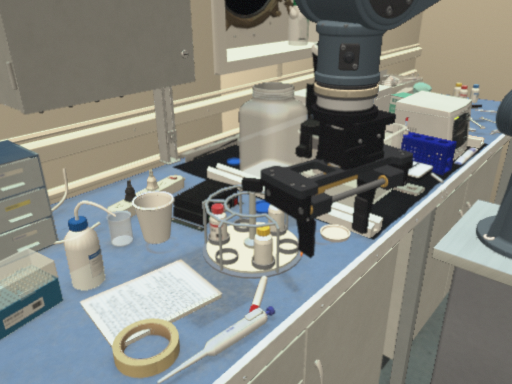

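The scene view (800x600) shows the carousel at about (505,390), the black grip at (520,347), the yellow cap at (566,384) and the orange mark near (548,343). There are two blue dish candidates, at (413,308) and (228,244), and the second looks smaller. The white dish is at (533,283). I'll measure them next.

```bash
python3 - <<'E'
from h import *
c=dict(np.load("scene0.npz")); W=cloud(c); hsv=cv2.cvtColor(c["image"],cv2.COLOR_BGR2HSV); H,S,V=cv2.split(hsv)
s=512/800
def blob(m,name,minA=15):
    n,l,st,ce=cv2.connectedComponentsWithStats(m.astype(np.uint8))
    for i in range(1,n):
        if st[i,4]<minA: continue
        P=W[l==i]; P=P[np.isfinite(P[:,0])]
        if len(P)<5: continue
        print(name,ce[i].round(),st[i,4],"med",np.median(P,0).round(1),"mid",((np.percentile(P,2,0)+np.percentile(P,98,0))/2).round(1),"ext",np.ptp(P,axis=0).round(1))
blob((H>100)&(H<118)&(S>180)&(V>120),"blue")
blob((H>20)&(H<30)&(S>180)&(V>120),"yellow")
blob((H>5)&(H<19)&(S>120)&(V>100)&(np.arange(384)[:,None]>180),"orange",4)
x=W[...,0];y=W[...,1];z=W[...,2]
roi=np.zeros_like(H,bool); roi[180:300,265:385]=1
blob(roi&(V<70)&(z>120)&(z<185),"grip")
m=roi&(abs(z-12)<4)&(S<70)&(V>150)
P=W[m][:,:2].astype(np.float32)
print("deck n",m.sum(),np.ptp(P,axis=0)); 
(cc,r)=cv2.minEnclosingCircle(cv2.convexHull(P)); print("deckcircle",cc,r, "z",np.median(z[m]))
g=roi&(V<70)&(z>160)&(z<178); Q=W[g]; print(cv2.minAreaRect(Q[:,:2].astype(np.float32)),np.median(Q[:,2]))
for (u,v) in [(548,343),(533,283),(413,308),(228,244),(361,380)]:
    print((u,v),W[int(v*s),int(u*s)].round(1))
# top-down orthophoto of carousel + dish region
M=np.isfinite(x)&(z<200)
img=np.zeros((600,800,3),np.uint8)
a=cv2.resize(c["image"][170:300,240:400],(738,600),interpolation=cv2.INTER_CUBIC); cv2.imwrite("pics/crop0.png",a)
E
```

```text
blue [253.  28.] 39 med [ 457.4 -305.2   91.3] mid [ 455.4 -308.7   91.7] ext [18.8 56.6  6. ]
blue [146. 156.] 183 med [844.   56.6   3. ] mid [842.9  59.3   3.7] ext [39.9 50.9 14. ]
blue [264. 197.] 441 med [553.6 254.6   2.8] mid [553.8 255.7   4.3] ext [61.4 76.  16.3]
orange [347. 217.] 5 med [365.  360.2   9. ] mid [367.4 360.5  14.7] ext [10.8 10.2 18. ]
grip [333. 221.] 153 med [454.7 427.8 167.7] mid [453.1 425.2 158.7] ext [38.7 25.  29.1]
deck n 2895 [244.68253 334.24182]
deckcircle (438.58209228515625, 377.8659973144531) 193.99014282226562 z 10.975025675896063
((452.2555847167969, 424.8814392089844), (40.22578811645508, 11.015039443969727), 27.23955535888672) 168.4036410386068
(548, 343) [363.7 371.7  20.5]
(533, 283) [343.4 254.6   6.2]
(413, 308) [553.2 255.9   2.9]
(228, 244) [846.   56.5   2.3]
(361, 380) [661.4 384.6  56.4]
```

View pics/crop0.png

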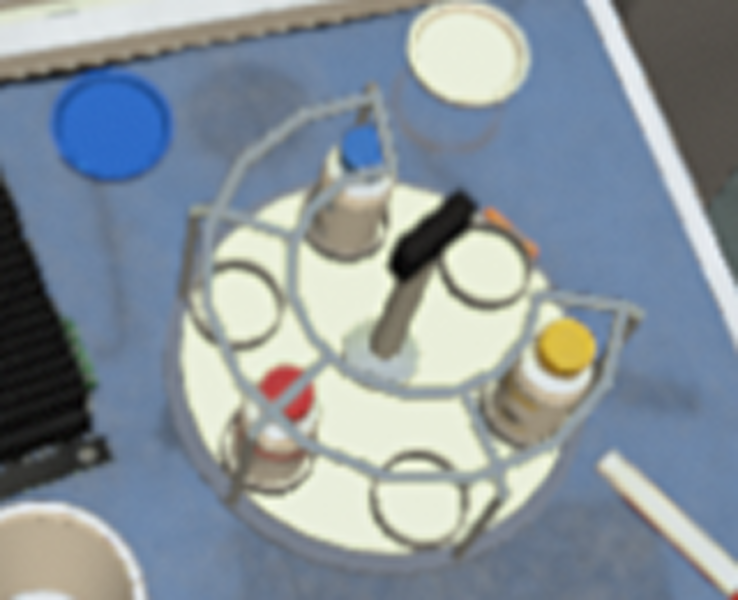

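Blue dish candidates: A at (413,308), about 70 mm wide, and B at (228,244), about 45 mm wide and beyond the rail. A fits the given size, and the crop shows it clear of the guard. The crop also shows the orange mark beside the empty pocket, and the yellow bottle clockwise of it in the image. Next I'll refine the axis, angles and bar.

```bash
python3 - <<'E'
from h import *
from scipy.optimize import least_squares
def deg(p,A): return np.degrees(np.arctan2(p[1]-A[1],p[0]-A[0])).round(1)
for n in("scene","side"):
    c=dict(np.load(n+"0.npz")); W=cloud(c); H,S,V=cv2.split(cv2.cvtColor(c["image"],cv2.COLOR_BGR2HSV))
    x,y,z=np.moveaxis(W,-1,0); A=np.array([452.5,425]); r=np.hypot(x-A[0],y-A[1])
    m=(abs(z-12)<4)&(r<125)&(S<80)&(V>140); P=W[m][:,:2]
    # outer edge points per angle
    th=np.degrees(np.arctan2(P[:,1]-A[1],P[:,0]-A[0])); rr=np.hypot(*(P-A).T)
    E=[]
    for k in range(-180,180,6):
        s=(th>=k)&(th<k+6)
        if s.sum()>3: E.append(P[s][np.argmax(rr[s])])
    E=np.array(E); f=least_squares(lambda p:np.hypot(*(E-p[:2]).T)-p[2],[*A,102],loss="soft_l1"); print(n,"deckfit",f.x.round(1),len(E))
    g=(V<70)&(z>145)&(z<180)&(r<40); Q=W[g]
    if len(Q)>10:
        t=Q[Q[:,2]>np.percentile(Q[:,2],40)][:,:2]; u,s,vt=np.linalg.svd(t-t.mean(0)); print("grip n",len(Q),"ctr",cv2.minAreaRect(t.astype(np.float32)),"dir",np.degrees(np.arctan2(vt[0,1],vt[0,0])).round(1))
    for nm,mm in(("yel",(H>18)&(H<32)&(S>150)&(V>110)&(z>84)),("yelall",(H>18)&(H<32)&(S>150)&(V>110)),("red",((H<5)|(H>174))&(S>130)&(z>80)),("blu",(H>95)&(H<125)&(S>140)&(z>80))):
        mm=mm&(r<120); 
        if mm.sum()<5: print(nm,mm.sum()); continue
        q=W[mm]; ctr=(np.percentile(q,3,0)+np.percentile(q,97,0))/2; print(nm,mm.sum(),q.mean(0).round(1),ctr.round(1),"ang",deg(ctr,A),"r",np.hypot(*(ctr[:2]-A)).round(1))
    mm=(H>3)&(H<19)&(S>90)&(V>100)&(r>80)&(r<140)&(z<30); q=W[mm]; vv=np.argwhere(mm)
    print("orange",len(q)); print([(tuple(a[::-1]),b.round().tolist(),deg(b,A)) for a,b in list(zip(vv,q))[:12]])
    mm=(z>100)&(z<125)&(S<60)&(r>95)&(r<125); t=np.degrees(np.arctan2(y[mm]-A[1],x[mm]-A[0])); print("guard top hist",np.histogram(t%360,np.arange(0,361,10))[0])
    d=(np.hypot(x-553.6,y-255.5)<45)&(z<25)&(H>100)&(H<125)&(S>150); q=W[d]
    if d.sum()>20: print("dish",cv2.minEnclosingCircle(q[q[:,2]>6][:,:2].astype(np.float32)) if (q[:,2]>6).sum()>5 else 0, q.mean(0), np.ptp(q,axis=0))
E
```

```text
scene deckfit [453.1 424.1 100.3] 59
grip n 151 ctr ((451.69232177734375, 424.5435485839844), (38.8037109375, 10.408767700195312), 28.37575340270996) dir 27.4
yel 99 [388.5 467.6  96.3] [388.  467.4  95.5] ang 146.7 r 77.2
yelall 99 [388.5 467.6  96.3] [388.  467.4  95.5] ang 146.7 r 77.2
red 44 [521.6 458.8  96.8] [521.8 460.1  96.7] ang 26.9 r 77.6
blu 51 [450.4 344.6  96.3] [450.4 344.6  96. ] ang -91.5 r 80.4
orange 15
[((np.int64(346), np.int64(215)), [366.0, 354.0, 9.0], np.float64(-140.9)), ((np.int64(345), np.int64(216)), [367.0, 354.0, 3.0], np.float64(-140.3)), ((np.int64(346), np.int64(216)), [365.0, 355.0, 6.0], np.float64(-141.5)), ((np.int64(347), np.int64(216)), [364.0, 357.0, 9.0], np.float64(-142.6)), ((np.int64(346), np.int64(217)), [373.0, 366.0, 24.0], np.float64(-143.3)), ((np.int64(347), np.int64(217)), [370.0, 365.0, 22.0], np.float64(-144.3)), ((np.int64(348), np.int64(217)), [362.0, 360.0, 8.0], np.float64(-144.4)), ((np.int64(347), np.int64(218)), [370.0, 368.0, 21.0], np.float64(-145.1)), ((np.int64(348), np.int64(218)), [368.0, 369.0, 23.0], np.float64(-14
[... 899 characters left out ...]
int64(253)), [352.0, 382.0, 9.0], np.float64(-156.7)), ((np.int64(301), np.int64(253)), [351.0, 380.0, 9.0], np.float64(-156.2)), ((np.int64(302), np.int64(253)), [355.0, 370.0, 2.0], np.float64(-150.5)), ((np.int64(300), np.int64(254)), [350.0, 385.0, 9.0], np.float64(-158.6)), ((np.int64(301), np.int64(254)), [350.0, 382.0, 7.0], np.float64(-157.1)), ((np.int64(301), np.int64(255)), [347.0, 386.0, 8.0], np.float64(-159.6))]
guard top hist [ 2  2  5 15  7  5 14 14 15 45 22 26 29 23 17 47  2  0  0  0  0  0  0  0
  0  0  0  0  0  0  0  0  4  5  0  6]
dish ((555.7164916992188, 262.7293701171875), 34.544490814208984) [562.22865717 258.59775821   5.00503846] [56.59660572 61.43094926  9.76822369]
```

Axis is about (452,425), yellow at 147°, the gate at about 211° (both the mark and the middle of the guard opening agree), and the bar lies along 27.4°. So the deck has to turn about +64° CCW. The dish is at about (555,256). Now I'll move above the grip.

```bash
python3 -m handwheel '0.3 -0.75 -0.233 0 0;0.3 -0.75 -0.233 0 0;0.3 -0.75 -0.233 0 0;0.3 -0.75 -0.233 0 0;0.3 -0.75 -0.233 0 0;0.3 -0.75 -0.233 0 0;0.3 -0.75 -0.233 0 0;0.3 -0.75 -0.233 0 0;0.3 -0.75 -0.233 0 0;0.3 0 0 0 0'
python3 -m handwheel '0.3 0 0 0 -0.914;0.3 0 0 0 -0.914;0.3 0 0 0 -0.914;0.3 0 0 0 -0.914;0.3 0 0 0 -0.914;0.3 0 0 0 -0.914;0.3 0 0 0 -0.914;0.3 0 0 0 -0.914;0.3 0 0 0 -0.914;0.3 0 0 0 0;0.3 0 0 0 0'
python3 - <<'E'
from h import *
o=readout.get_obs();print(o["q"],o["tcp_pos"],o["tool_rot"])
c=capture("wrist"); cv2.imwrite("pics/w1.png",c["image"]); W=cloud(c);H,S,V=cv2.split(cv2.cvtColor(c["image"],cv2.COLOR_BGR2HSV))
x,y,z=np.moveaxis(W,-1,0); r=np.hypot(x-452,y-425)
g=(V<80)&(z>155)&(z<180)&(r<35);Q=W[g][:,:2].astype(np.float32)
print(len(Q),cv2.minAreaRect(Q) if len(Q)>10 else 0)
E
```

```text
t: 1.15
tcp_pos: [455.7, 422.9, 222.3]
tool_rot: [0.001, 0.122, 0.993, -0.0]
ft_force: [0.0, -0.2, -0.5]
width: 56.3
finger_force: 0.0
t: 2.25
tcp_pos: [450.3, 425.7, 222.3]
tool_rot: [-0.0, -0.237, 0.972, -0.0]
ft_force: [-0.4, 0.5, 0.1]
width: 56.3
finger_force: 0.0
[ 5.77182931e-01  5.20806552e-01  1.44628742e+00  1.84263135e-04
  1.17519470e+00 -1.47153671e+00] [450.30232206 425.73387895 222.32471234] [-3.56494596e-04 -2.36659376e-01  9.71592616e-01 -3.52838998e-05]
827 ((446.8662109375, 422.682861328125), (43.25301742553711, 13.580482482910156), 27.00888442993164)
```

View pics/w1.png

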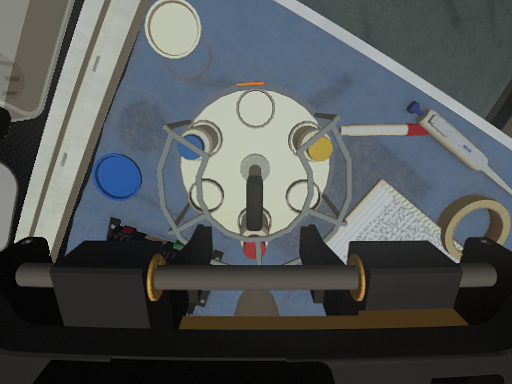

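The wrist view shows the bar (255,197) centred between the fingers, yellow at (318,147) and the orange mark at (250,84). Now I'll descend, pinch the bar and turn the deck.

```bash
python3 -m handwheel '0.3 0 0 0.41 0;0.3 0 0 0.41 0;0.3 0 0 0.41 0;0.3 0 0 0.41 0;0.3 0 0 0 0;-1 0 0 0 0;-1 0 0 0 0;-1 0 0 0 0;-1 0 0 0 0;-1 0 0 0 0;-1 0 0 0 0;-1 0 0 0 0' 30
python3 - <<'E'
from h import *
c=dict(np.load("scene0.npz"))
c=capture("wrist"); W=cloud(c);H,S,V=cv2.split(cv2.cvtColor(c["image"],cv2.COLOR_BGR2HSV))
x,y,z=np.moveaxis(W,-1,0); r=np.hypot(x-451,y-425);a=np.degrees(np.arctan2(y-425,x-451))%360
m=(H>3)&(H<19)&(S>120)&(V>100)&(r>85)&(r<140)&(z<30)&(a>180)&(a<245);print("orange ang",m.sum(),np.median(a[m]),r[m].mean(),W[m].mean(0))
E
```

```text
t: 3.5
tcp_pos: [451.4, 424.9, 140.9]
tool_rot: [0.0, -0.237, 0.971, -0.001]
ft_force: [1.9, -3.1, 0.6]
width: 13.6
finger_force: 30.0
orange ang 150 210.44402430412444 112.44760969620171 [354.41620876 368.2782268    7.6529086 ]
```

```bash
python3 -m handwheel '-1 0 0 0 -1;-1 0 0 0 -1;-1 0 0 0 -1;-1 0 0 0 -1;-1 0 0 0 -1;-1 0 0 0 -1;-1 0 0 0 -1;-1 0 0 0 -1;-1 0 0 0 -1;-1 0 0 0 -1;-1 0 0 0 -1;-1 0 0 0 -1'
python3 -m handwheel '-1 0 0 0 -0.7;-1 0 0 0 0;-1 0 0 0 0;-1 0 0 0 0'
python3 -m handwheel '0.3 0 0 0 0;0.3 0 0 0 0;0.3 0 0 0 0;0.3 0 0 0 0;0.3 0 0 -0.9 0;0.3 0 0 -0.9 0;0.3 0 0 0 0'
python3 - <<'E'
from h import *
o=readout.get_obs();print(o["q"],o["tcp_pos"],o["tool_rot"])
for n in ("wrist","scene"):
    c=capture(n); cv2.imwrite(f"pics/{n}2.png",c["image"]); W=cloud(c);H,S,V=cv2.split(cv2.cvtColor(c["image"],cv2.COLOR_BGR2HSV))
    x,y,z=np.moveaxis(W,-1,0); r=np.hypot(x-451,y-425)
    m=(H>18)&(H<32)&(S>150)&(V>110)&(r<125)&(z>92)
    if m.sum()<5: print(n,"none");continue
    q=W[m];ctr=(np.percentile(q,3,0)+np.percentile(q,97,0))/2;print(n,m.sum(),q.mean(0),ctr,np.ptp(q,axis=0),"ang",np.degrees(np.arctan2(ctr[1]-425,ctr[0]-451))%360,np.hypot(ctr[0]-451,ctr[1]-425))
E
```

```text
t: 4.75
tcp_pos: [449.2, 426.3, 140.9]
tool_rot: [-0.001, -0.692, 0.722, 0.001]
ft_force: [-4.7, 1.3, 3.1]
width: 14.0
finger_force: 30.0
t: 5.15
tcp_pos: [449.1, 426.2, 140.9]
tool_rot: [0.001, 0.712, -0.702, -0.001]
ft_force: [-5.5, 2.0, 5.4]
width: 13.9
finger_force: 30.0
t: 5.85
tcp_pos: [455.1, 428.1, 237.4]
tool_rot: [-0.007, 0.713, -0.701, 0.002]
ft_force: [0.1, 0.6, -0.1]
width: 55.0
finger_force: 0.0
[ 5.76331120e-01  5.05472981e-01  1.42853068e+00 -2.37866325e-04
  1.19287433e+00 -2.58148171e+00] [455.0591649  428.06372483 237.42181034] [-0.00716055  0.71282907 -0.7012992   0.00169355]
wrist 432 [396.41670666 385.37574691 140.64688706] [428.26758361 386.09557878 210.96809122] [116.3980071   32.72014278 234.21177471] ang 239.70163782556745 45.05903622490938
scene 83 [394.99023697 391.34228791 118.65373456] [444.87781017 414.27793381 208.8538582 ] [139.95094187  87.82303955 238.99424228] ang 240.27407618772946 12.346817877916788
```

View pics/wrist2.png

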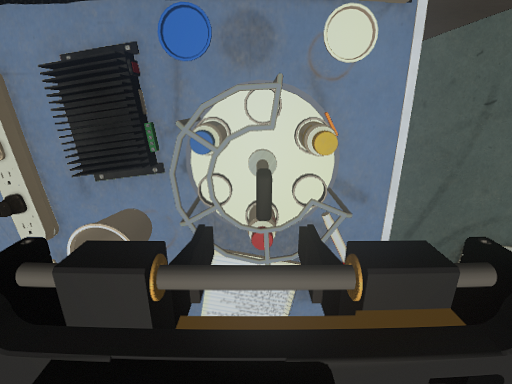

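Yellow now stands by the orange mark: cap at (325,143), mark at (331,122). Next I'll measure the cap and the dish precisely.

```bash
python3 - <<'E'
from h import *
o=readout.get_obs();print(o["q"][[0,5]] if hasattr(o["q"],"shape") else o["q"],o["tcp_pos"])
for n in ("wrist","scene","side"):
    c=capture(n); W=cloud(c);H,S,V=cv2.split(cv2.cvtColor(c["image"],cv2.COLOR_BGR2HSV))
    x,y,z=np.moveaxis(W,-1,0); r=np.hypot(x-451,y-425)
    m=(H>18)&(H<32)&(S>150)&(V>110)&(r<125)&(z>92)&(z<106)
    if m.sum()>5:
        q=W[m];ctr=(np.percentile(q,3,0)+np.percentile(q,97,0))/2;print(n,m.sum(),q.mean(0).round(1),ctr.round(1),np.ptp(q,axis=0).round(1),"ang",np.degrees(np.arctan2(ctr[1]-425,ctr[0]-451))%360,np.hypot(ctr[0]-451,ctr[1]-425))
    d=(np.hypot(x-555,y-256)<50)&(z<20)&(H>100)&(H<125)&(S>150); q=W[d][:,:2].astype(np.float32)
    if d.sum()>20: print(n,"dish",cv2.minEnclosingCircle(q),((np.percentile(q,1,0)+np.percentile(q,99,0))/2), d.sum())
E
```

```text
[ 0.57622194 -2.58148533] [451.6879027  425.83617375 231.94200199]
wrist 348 [381.3 382.8  96.4] [381.4 382.7  96.4] [23.6 23.8  5.5] ang 211.26502936931493 81.42911392816914
wrist dish ((551.8883056640625, 255.71920776367188), 36.430545806884766) [550.16327 256.82242] 2538
scene 76 [386.4 385.3  96.7] [386.3 384.9  96.1] [22.1 20.9  7.9] ang 211.80771658038344 76.10097493309276
scene dish ((552.0299682617188, 252.2979278564453), 39.54798889160156) [554.2031 252.7706] 489
side 67 [380.7 388.7  96.7] [380.5 386.3  95.7] [23.  24.9  7.8] ang 208.75260977594954 80.40580964218753
side dish ((554.3011474609375, 256.6558532714844), 36.758827209472656) [551.5681  258.75537] 223
```

```bash
python3 -m handwheel '0.25 0.4 0.69 0 0;0.25 0.4 0.69 0 0;0.25 0 0 0 1;0.25 0 0 0 1;0.25 0 0 0 1;0.25 0 0 0 1;0.25 0 0 0 1;0.25 0 0 0 1;0.25 0 0 0 1;0.25 0 0 0 1;0.25 0 0 0 1;0.25 0 0 0 1'
python3 -m handwheel '0.25 0 0 0 1;0.25 0 0 0 1;0.25 0 0 0 0;0.25 0 0 0 0'
python3 - <<'E'
from h import *
o=readout.get_obs();print(o["q"],o["tcp_pos"])
c=capture("wrist"); cv2.imwrite("pics/w3.png",c["image"]); W=cloud(c);H,S,V=cv2.split(cv2.cvtColor(c["image"],cv2.COLOR_BGR2HSV))
x,y,z=np.moveaxis(W,-1,0); r=np.hypot(x-451,y-425)
m=(H>18)&(H<32)&(S>150)&(V>110)&(r<125)&(z>92)&(z<106)
q=W[m];ctr=(np.percentile(q,3,0)+np.percentile(q,97,0))/2;print(m.sum(),q.mean(0),ctr,np.ptp(q,axis=0))
E
```

```text
t: 7.3
tcp_pos: [381.7, 383.8, 228.8]
tool_rot: [-0.002, -0.348, 0.937, -0.0]
ft_force: [-0.7, -0.1, -0.9]
width: 54.6
finger_force: 0.0
t: 7.7
tcp_pos: [382.1, 384.0, 229.5]
tool_rot: [-0.001, -0.268, 0.964, -0.0]
ft_force: [0.1, -0.2, 0.3]
width: 54.2
finger_force: 0.0
[ 5.81584434e-01  4.07996616e-01  1.63245858e+00 -7.97633092e-05
  1.10350920e+00 -1.53107337e+00] [382.08683784 384.01110624 229.45239873]
319 [379.95500558 382.50340751  96.2343856 ] [379.97069073 382.75141229  96.24732447] [23.95124439 24.72519722  3.62422849]
```

View pics/w3.png

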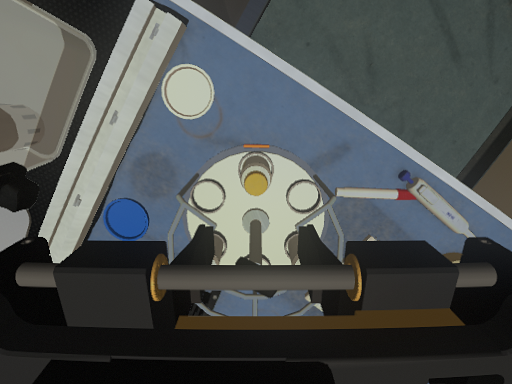

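The cap (256,183) is centred between the fingers and the guard arms are clear to both sides. Next I'll descend and grasp.

```bash
python3 -m handwheel '0.25 0 0 0.66 0;0.25 0 0 0.66 0;0.25 0 0 0.66 0;0.25 0 0 0.66 0;0.25 0 0 0.65 0;0.25 0 0 0 0;0.25 0 0 0 0' 
python3 -m handwheel '-0.5 0 0 0 0;-0.5 0 0 0 0;-0.5 0 0 0 0;-0.5 0 0 0 0;-0.5 0 0 0 0;-0.5 0 0 0 0' 20
```

```text
t: 8.45
tcp_pos: [382.4, 384.3, 65.8]
tool_rot: [-0.001, -0.267, 0.964, -0.0]
ft_force: [0.9, -0.1, 0.3]
width: 54.4
finger_force: 0.0
t: 9.05
tcp_pos: [383.5, 385.0, 67.5]
tool_rot: [0.001, -0.267, 0.964, 0.0]
ft_force: [-0.2, -0.0, 6.5]
width: 37.5
finger_force: 20.0
```

```bash
python3 -m handwheel '-0.5 0 0 -0.3 0;-0.5 0 0 -0.5 0;-0.5 0 0 -0.6 0;-0.5 0 0 -0.6 0;-0.5 0 0 -0.6 0;-0.5 0 0 -0.3 0;-0.5 0 0 0 0;-0.5 0 0 0 0' 25
python3 - <<'E'
from h import *
o=readout.get_obs();print(o["q"],o["tcp_pos"],o["width"])
A=capture("scene")["image"];B=capture("side")["image"]
cv2.imwrite("pics/s4.png",np.hstack([A[130:300,220:400],B[100:270,160:340]]).repeat(2,0).repeat(2,1))
E
```

```text
t: 9.85
tcp_pos: [382.1, 384.1, 210.8]
tool_rot: [-0.0, -0.267, 0.964, -0.0]
ft_force: [-1.6, 0.2, -2.0]
width: 36.9
finger_force: 25.0
[ 5.81678073e-01  4.31104544e-01  1.65452354e+00  4.76183587e-05
  1.05649803e+00 -1.52930791e+00] [382.08771996 384.11230015 210.76043587] 36.916585203356505
```

View pics/s4.png

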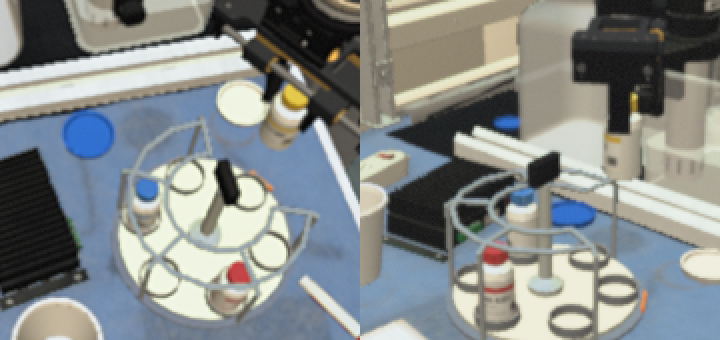

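The bottle is held upright above the gate, and the deck and the other bottles are undisturbed. I'll check the space above the dish, then carry the bottle over.

```bash
python3 - <<'E'
from h import *
for n in("scene0","side0"):
    W=cloud(dict(np.load(n+".npz"))).reshape(-1,3); 
    for R,h in((150,200),(115,100),(60,15)):
        m=(np.hypot(W[:,0]-553,W[:,1]-256)<R)&(W[:,2]>h); print(n,R,h,m.sum(),W[m].mean(0).round() if m.any() else "",W[m].min(0).round() if m.any() else "",W[m].max(0).round() if m.any() else "")
E
python3 -m handwheel '-0.5 -0.32 -0.79 0 0;-0.5 -0.32 -0.79 0 0;-0.5 -0.32 -0.79 0 0;-0.5 -0.32 -0.79 0 0;-0.5 -0.32 -0.79 0 0;-0.5 0 0 0 0;-0.5 0 0 0 0'
```

```text
scene0 150 200 1814 [500. 132. 297.] [465. 108. 200.] [528. 181. 402.]
scene0 115 100 731 [497. 201. 178.] [465. 142. 101.] [543. 370. 222.]
scene0 60 15 183 [553. 206.  23.] [511. 197.  15.] [591. 213.  31.]
side0 150 200 425 [496. 151. 267.] [466. 110. 200.] [635. 186. 404.]
side0 115 100 509 [487. 186. 183.] [469. 142. 100.] [540. 368. 224.]
side0 60 15 0   
t: 10.65
tcp_pos: [552.5, 255.0, 209.1]
tool_rot: [-0.002, -0.266, 0.964, 0.0]
ft_force: [-1.1, 1.4, -1.3]
width: 37.4
finger_force: 25.0
```

```bash
python3 - <<'E'
from h import *
o=readout.get_obs();print(np.round(o["q"],3),o["tcp_pos"],o["ft_force"])
c=capture("scene");cv2.imwrite("pics/s5.png",cv2.resize(c["image"],(800,600)))
for n in("scene0","side0"):
  W=cloud(dict(np.load(n+".npz"))).reshape(-1,3)
  for a in range(40,460,60):
    m=(W[:,0]>350)&(W[:,0]<700)&(W[:,1]>60)&(W[:,1]<320)&(W[:,2]>a)&(W[:,2]<a+60)
    if m.sum()>5: print(n,a,m.sum(),np.percentile(W[m],[2,50,98],axis=0)[:,:2].round().tolist())
E
```

```text
[ 0.249  0.522  1.487  0.     1.137 -1.86 ] [552.5252258  255.04149297 209.09914594] [-1.10226873  1.42433351 -1.28376072]
scene0 40 1660 [[363.0, 94.0], [616.0, 134.0], [697.0, 317.0]]
scene0 100 1585 [[359.0, 80.0], [517.0, 136.0], [695.0, 202.0]]
scene0 160 2326 [[370.0, 73.0], [524.0, 132.0], [695.0, 198.0]]
scene0 220 1621 [[460.0, 69.0], [524.0, 108.0], [697.0, 164.0]]
scene0 280 674 [[461.0, 86.0], [501.0, 116.0], [525.0, 124.0]]
scene0 340 1385 [[445.0, 64.0], [499.0, 118.0], [533.0, 139.0]]
scene0 400 58 [[511.0, 81.0], [525.0, 104.0], [532.0, 121.0]]
side0 40 1076 [[365.0, 67.0], [619.0, 134.0], [697.0, 316.0]]
side0 100 1010 [[474.0, 66.0], [620.0, 131.0], [696.0, 204.0]]
side0 160 1380 [[470.0, 66.0], [614.0, 132.0], [696.0, 202.0]]
side0 220 749 [[475.0, 64.0], [648.0, 104.0], [698.0, 174.0]]
side0 280 14 [[499.0, 103.0], [514.0, 114.0], [519.0, 121.0]]
side0 340 114 [[494.0, 114.0], [506.0, 128.0], [519.0, 138.0]]
side0 400 15 [[506.0, 93.0], [516.0, 118.0], [526.0, 129.0]]
```

View pics/s5.png

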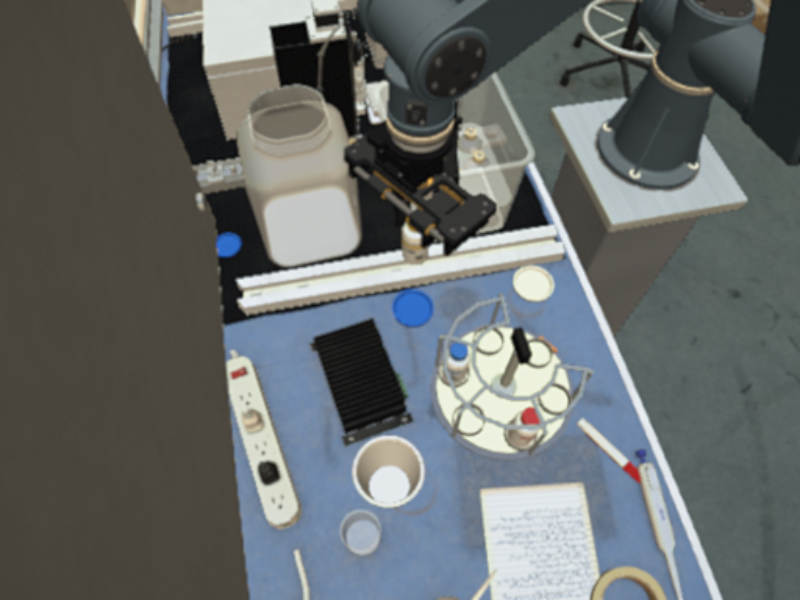

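```bash
python3 - <<'E'
from h import *
W=np.vstack([cloud(dict(np.load(n+".npz"))).reshape(-1,3) for n in("scene0","side0")])
W=W[np.isfinite(W[:,0])]
for lo,hi in((60,120),(120,180),(180,240),(240,420)):
  print(lo,[(xx,int(np.percentile(W[m][:,1],97)),int(m.sum())) for xx in range(440,700,20) if (m:=(W[:,0]>xx)&(W[:,0]<xx+20)&(W[:,1]<300)&(W[:,1]>60)&(W[:,2]>lo)&(W[:,2]<hi)).sum()>4])
c=dict(np.load("scene0.npz"));W=cloud(c)
for v in range(12,140,10): print(v,[(u,W[v,u].round().tolist()) for u in(278,285)])
E
```

```text
60 [(440, 138, 71), (460, 140, 18), (480, 141, 72), (500, 141, 155), (520, 137, 176), (540, 114, 32), (600, 120, 335), (620, 132, 264), (640, 135, 236), (660, 136, 221), (680, 137, 228)]
120 [(440, 141, 88), (460, 204, 158), (480, 205, 352), (500, 201, 280), (520, 142, 123), (540, 126, 54), (600, 120, 367), (620, 132, 290), (640, 135, 255), (660, 136, 253), (680, 136, 249)]
180 [(440, 149, 82), (460, 182, 351), (480, 183, 507), (500, 180, 432), (520, 148, 182), (540, 138, 108), (600, 118, 314), (620, 130, 530), (640, 133, 471), (660, 135, 394), (680, 136, 390)]
240 [(440, 129, 151), (460, 138, 457), (480, 138, 676), (500, 133, 939), (520, 117, 489), (620, 78, 46), (640, 98, 234), (660, 107, 179), (680, 108, 164)]
12 [(278, [366.0, -345.0, 113.0]), (285, [343.0, -344.0, 110.0])]
22 [(278, [493.0, 85.0, 386.0]), (285, [476.0, 75.0, 377.0])]
32 [(278, [506.0, 130.0, 396.0]), (285, [491.0, 127.0, 392.0])]
42 [(278, [504.0, 128.0, 372.0]), (285, [491.0, 132.0, 373.0])]
52 [(278, [502.0, 125.0, 345.0]), (285, [488.0, 128.0, 345.0])]
62 [(278, [498.0, 118.0, 314.0]), (285, [483.0, 119.0, 311.0])]
72 [(278, [497.0, 120.0, 288.0]), (285, [481.0, 119.0, 284.0])]
82 [(278, [496.0, 122.0, 261.0]), (285, [480.0, 120.0, 256.0])]
92 [(278, [494.0, 121.0, 230.0]), (285, [478.0, 122.0, 227.0])]
102 [(278, [499.0, 142.0, 220.0]), (285, [483.0, 145.0, 219.0])]
112 [(278, [507.0, 171.0, 219.0]), (285, [491.0, 173.0, 219.0])]
122 [(278, [506.0, 176.0, 192.0]), (285, [492.0, 182.0, 195.0])]
132 [(278, [505.0, 179.0, 160.0]), (285, [493.0, 192.0, 173.0])]
```

The obstacle is a black spouted stand: x 465–518, y up to 205, z 120–220 near the dish, with an upper part up to z 400 at y<138. A closing line at about -19° keeps the gripper body clear of the stand and the jug, and turning at this height leaves about 20 mm. I'll turn +140°.

```bash
python3 -m handwheel '-0.5 0 0 0 1;-0.5 0 0 0 1;-0.5 0 0 0 1;-0.5 0 0 0 1;-0.5 0 0 0 1;-0.5 0 0 0 1;-0.5 0 0 0 1;-0.5 0 0 0 1;-0.5 0 0 0 1;-0.5 0 0 0 1'
python3 -m handwheel '-0.5 0 0 0 1;-0.5 0 0 0 1;-0.5 0 0 0 1;-0.5 0 0 0 1;-0.5 0 0 0 1;-0.5 0 0 0 1;-0.5 0 0 0 1;-0.5 0 0 0 1;-0.5 0 0 0 1;-0.5 0 0 0 1'
python3 -m handwheel '-0.5 0 0 0 1;-0.5 0 0 0 1;-0.5 0 0 0 1;-0.5 0 0 0 1;-0.5 0 0 0 1;-0.5 0 0 0 1;-0.5 0 0 0 1;-0.5 0 0 0 1;-0.5 0 0 0 0;-0.5 0 0 0 0'
python3 - <<'E'
from h import *
o=readout.get_obs();print(np.round(o["q"],3))
for n in("scene","wrist","side"):
    c=capture(n); cv2.imwrite(f"pics/{n}6.png",c["image"]);W=cloud(c);H,S,V=cv2.split(cv2.cvtColor(c["image"],cv2.COLOR_BGR2HSV))
    x,y,z=np.moveaxis(W,-1,0)
    d=(np.hypot(x-553,y-256)<45)&(z<20)&(H>100)&(H<125)&(S>150); q=W[d][:,:2].astype(np.float32)
    if d.sum()>20: print(n,"dish",cv2.minEnclosingCircle(q),((np.percentile(q,1,0)+np.percentile(q,99,0))/2), d.sum())
E
```

```text
t: 11.7
tcp_pos: [550.6, 257.4, 210.4]
tool_rot: [-0.001, 0.166, 0.986, -0.0]
ft_force: [-0.4, 0.5, -1.4]
width: 37.3
finger_force: 25.0
t: 12.7
tcp_pos: [550.6, 257.4, 210.4]
tool_rot: [-0.001, 0.567, 0.824, -0.001]
ft_force: [-0.2, 0.1, -1.0]
width: 37.4
finger_force: 25.0
t: 13.7
tcp_pos: [551.4, 257.0, 210.7]
tool_rot: [-0.0, 0.813, 0.582, -0.001]
ft_force: [0.3, -0.2, -0.4]
width: 37.2
finger_force: 25.0
[0.253 0.519 1.487 0.    1.137 0.582]
scene dish ((556.4507446289062, 252.56927490234375), 39.46029281616211) [554.4204  252.99258] 489
wrist dish ((551.13330078125, 255.3602752685547), 35.920928955078125) [550.3126 258.6681] 1818
side dish ((553.5385131835938, 258.9428405761719), 36.07412338256836) [552.11224 259.5513 ] 224
```

View pics/side6.png

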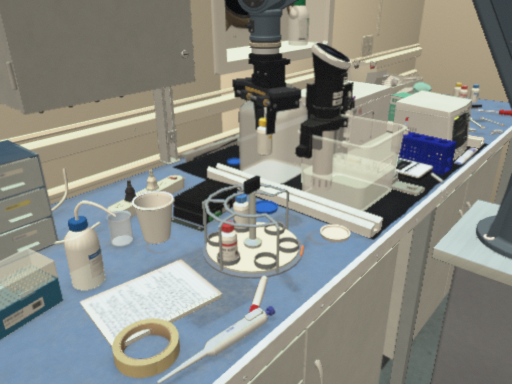

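The bottle hangs upright over the dish, and the TCP is within 2 mm of the measured dish centre (552.5,256.5). The stand is clear. I'll lower it now.

```bash
python3 -m handwheel '-0.5 0 0 0.6 0;-0.5 0 0 0.6 0;-0.5 0 0 0.6 0;-0.5 0 0 0.6 0;-0.5 0 0 0.3 0;-0.5 0 0 0.2 0;-0.5 0 0 0 0;-0.5 0 0 0 0'
python3 -m handwheel '-0.5 0 0 0.04 0;-0.5 0 0 0 0;-0.5 0 0 0 0'
```

```text
t: 14.65
tcp_pos: [553.7, 256.4, 67.0]
tool_rot: [0.0, 0.814, 0.58, 0.001]
ft_force: [0.7, -0.2, -0.6]
width: 37.1
finger_force: 25.0
t: 14.95
tcp_pos: [553.2, 256.3, 64.8]
tool_rot: [0.0, 0.814, 0.58, 0.001]
ft_force: [0.0, -0.4, -0.6]
width: 37.3
finger_force: 25.0
```

```bash
python3 -m handwheel '-0.5 0 0 0.04 0;-0.5 0 0 0.03 0;-0.5 0 0 0 0;-0.5 0 0 0 0'
python3 -m handwheel '-0.5 0 0 0.03 0;-0.5 0 0 0 0;-0.5 0 0 0 0'
```

```text
t: 15.35
tcp_pos: [552.7, 256.1, 60.4]
tool_rot: [-0.0, 0.814, 0.58, -0.0]
ft_force: [0.3, -0.4, -0.3]
width: 37.4
finger_force: 25.0
t: 15.65
tcp_pos: [553.0, 256.3, 59.6]
tool_rot: [0.0, 0.814, 0.58, 0.0]
ft_force: [-1.8, 0.1, 4.0]
width: 37.2
finger_force: 25.0
```

It has touched the floor (force +4 N, and the height agrees). I'll release and retreat.

```bash
python3 -m handwheel '0.2 0 0 0 0;0.2 0 0 0 0;0.2 0 0 0 0;0.2 0 0 0 0;0.2 0 0 0 0;0.2 0 0 -0.2 0;0.2 0 0 -0.5 0;0.2 0 0 -0.6 0;0.2 0 0 -0.6 0;0.2 0 0 -0.6 0;0.2 0 0 0 0;0.2 0 0 0 0'
python3 - <<'E'
from h import *
a=[]
for n in("scene","wrist","side"):
    c=capture(n); W=cloud(c);H,S,V=cv2.split(cv2.cvtColor(c["image"],cv2.COLOR_BGR2HSV)); x,y,z=np.moveaxis(W,-1,0)
    a.append(c["image"])
    m=(H>18)&(H<32)&(S>150)&(V>110)&(np.hypot(x-553,y-256)<40)&(z>60)&(z<120)
    q=W[m]; print(n,m.sum(),((np.percentile(q,3,0)+np.percentile(q,97,0))/2).round(1) if m.sum() else "",z[m].max().round(1) if m.any() else "")
cv2.imwrite("pics/f.png",np.hstack([a[0][120:270,200:350],a[2][150:300,180:330]]).repeat(2,0).repeat(2,1))
E
```

```text
t: 16.85
tcp_pos: [553.1, 256.3, 185.3]
tool_rot: [0.0, 0.814, 0.58, 0.001]
ft_force: [-0.1, 0.4, 0.1]
width: 52.5
finger_force: 0.0
scene 74 [556.2 261.6  87.1] 91.4
wrist 496 [552.4 259.1  86.3] 89.7
side 42 [551.  263.5  85.3] 91.4
```

View pics/f.png

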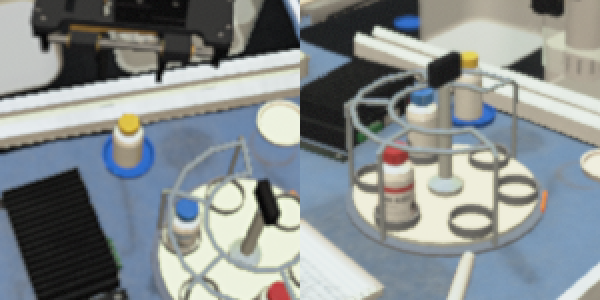

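The bottle stands upright in the blue dish with its cap top at z≈90, as expected, and the gripper is clear. I'll hand in the job.

```bash
python3 -c "
from bench import close_job
print(close_job())"
```

```text
the job is handed in; nothing more can be done
None
```

The yellow-capped bottle was turned to the gate, lifted out and stood upright in the 70 mm blue dish; the gripper has let go and is clear, and the job was handed in at about 17 s without a verdict coming back.

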